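# Clear the tub sealer and set it up for the next batch

## Task

The tub sealer has finished its batch: first push its safety-lock slide (the bar grip) fully to the locked end by the sealing head, and with it locked move every sealed tub from the catch tray into the wooden tote, each standing upright on the tote's floor. Only then push the portion-size slide (the round knob) fully to the large end by the sealing head, and last of all bring the lock slide fully back to its unlocked end by the tray. Leave the other kitchen things where they are.

Things in the scene. Friction and masses are not known exactly. Their poses are not given: they have to be found in the camera images.
- sealer: Tub sealer, fixed. Origin on the worktop, mid-way along the line where catch tray and console meet; x along that line, y from tray to console (within 0.12 rad of world x, y). White console at y 0 to 230 mm, 300 mm along x, flat top at z 85 mm, with two slide tracks along y. Behind it, y 230 to 360 mm, the grey sealing head, 260 mm along x, top at z 195 mm.
- tray_mid (a point): Centre of the catch tray's floor, on the floor's upper face (z 6 mm). Dark steel tray 300 mm along the sealer's x, at its y -225 to -30 mm; rim 22 mm high (from the worktop) and 5 mm thick on three sides; on the fourth a flat ledge 30 mm high and 30 mm wide, then the console.
- lock (a joint): Travel of the safety-lock slide (the black BAR grip, on the track nearer the robot, sealer x -85 mm), in m: 0 = unlocked end stop, beside the catch tray; 0.09 = locked end stop, beside the sealing head. Grows along the sealer's +y. Friction about 2.5 N; it stays where it is left.
- lock_grip (a point): Centre of the bar grip of the lock slide: an upright black bar 56 mm along the sealer's x, 14 mm along its travel, 34 mm tall; this point is 17 mm below the bar's top and 25 mm above the console's top. At joint 0 it lies at (-85, 50, 110) mm in the sealer's frame.
- size (a joint): Travel of the portion-size slide (the ROUND black knob, on the track farther from the robot, sealer x +85 mm), in m: 0 = small, end stop beside the catch tray; 0.09 = large, end stop beside the sealing head. Grows along the sealer's +y. Friction about 2.5 N; it stays where it is left.
- size_grip (a point): Centre of the round knob of the size slide: an upright black cylinder 26 mm across, its top 17 mm above this point; the point is 25 mm above the console's top. At joint 0 it lies at (85, 50, 110) mm in the sealer's frame.
- tote: Low open wooden tote, loose, 0.9 kg. Outside 310 x 180 x 45 mm (x, y, z), walls and floor 5 mm thick, inside 300 x 170 mm: room for all the tubs side by side in one layer, three along x and two along y. Origin at the centre of its underside, z up.
- tub1: Sealed white tub, 0.15 to 0.3 kg. 70 x 56 mm (x, y) over the lid, lid top 42 mm above the underside; on it an upright grey grip rib 46 mm long along x, 14 mm thick along y, its top 68 mm above the underside. Origin at the centre of the underside, z up. 3 to 5 tubs stand in the catch tray at the start; absent ones read None throughout.
- tub2: Sealed white tub, 0.15 to 0.3 kg. 70 x 56 mm (x, y) over the lid, lid top 42 mm above the underside; on it an upright grey grip rib 46 mm long along x, 14 mm thick along y, its top 68 mm above the underside. Origin at the centre of the underside, z up. 3 to 5 tubs stand in the catch tray at the start; absent ones read None throughout.
- tub3: Sealed white tub, 0.15 to 0.3 kg. 70 x 56 mm (x, y) over the lid, lid top 42 mm above the underside; on it an upright grey grip rib 46 mm long along x, 14 mm thick along y, its top 68 mm above the underside. Origin at the centre of the underside, z up. 3 to 5 tubs stand in the catch tray at the start; absent ones read None throughout.
- tub4: Sealed white tub, 0.15 to 0.3 kg. 70 x 56 mm (x, y) over the lid, lid top 42 mm above the underside; on it an upright grey grip rib 46 mm long along x, 14 mm thick along y, its top 68 mm above the underside. Origin at the centre of the underside, z up. 3 to 5 tubs stand in the catch tray at the start; absent ones read None throughout.
- tub5: Sealed white tub, 0.15 to 0.3 kg. 70 x 56 mm (x, y) over the lid, lid top 42 mm above the underside; on it an upright grey grip rib 46 mm long along x, 14 mm thick along y, its top 68 mm above the underside. Origin at the centre of the underside, z up. 3 to 5 tubs stand in the catch tray at the start; absent ones read None throughout.
- mug: Bystander, loose: white ceramic mug, 80 mm across, 90 mm tall. Origin at the centre of its underside. Leave it where it is.
- bowl: Bystander, loose: blue ceramic bowl, 100 mm across, 50 mm tall. Origin at the centre of its underside. Leave it where it is.
- jar: Bystander, loose: jar with a steel cap, 60 mm across, 80 mm tall. Origin at the centre of its underside. Leave it where it is.
- spice: Bystander, loose: slim jar with a black cap, 44 mm across, 100 mm tall. Origin at the centre of its underside. Leave it where it is.
- mill: Bystander, loose: dark wooden pepper mill, 56 mm across, 150 mm tall. Origin at the centre of its underside. Leave it where it is.
- spoon: Bystander, loose: wooden spoon, 200 mm long, lying flat. Origin at the centre of the spoon. Leave it where it is.
- cup: Bystander, loose: grey tumbler, 72 mm across, 100 mm tall. Origin at the centre of its underside. Leave it where it is.

How it is judged:
On the way, in this order (a step that is already met when the one before it is completed fails the run):
1. the lock slide is fully at its locked end (value of joint lock above 0.086 m), for 0.2 s.
2. still locked, every tub stands upright on the floor of the tote (value of joint lock above 0.086 m and x of tub1 in the frame of tote between -0.13 and 0.13 m and y of tub1 in the frame of tote between -0.066 and 0.066 m and z of each of tub1, tub2, tub3, tub4, tub5 in the frame of tote below 0.015 m and angle between each of tub1, tub2, tub3, tub4, tub5's own z axis and vertical below 0.2 rad and linear speed of each of tub1, tub2, tub3, tub4, tub5 below 0.05 m/s and x of tub2 in the frame of tote between -0.13 and 0.13 m and y of tub2 in the frame of tote between -0.066 and 0.066 m and x of tub3 in the frame of tote between -0.13 and 0.13 m and y of tub3 in the frame of tote between -0.066 and 0.066 m and x of tub4 in the frame of tote between -0.13 and 0.13 m and y of tub4 in the frame of tote between -0.066 and 0.066 m and x of tub5 in the frame of tote between -0.13 and 0.13 m and y of tub5 in the frame of tote between -0.066 and 0.066 m), for 0.2 s.
3. still locked, the size slide is fully at its large end (value of joint each of lock, size above 0.086 m), for 0.2 s.
4. the lock slide is fully back at its unlocked end (value of joint lock below 0.004 m), for 0.2 s.
At the end, for the whole second after the job is handed in: Every tub stands upright (within 0.2 rad) and at rest on the tote's floor, origin within 130 mm along x and 66 mm along y of the tote's centre and at most 15 mm above its underside; the size slide is within 4 mm of its large end, the lock slide within 4 mm of its unlocked end (x of tub1 in the frame of tote between -0.13 and 0.13 m and y of tub1 in the frame of tote between -0.066 and 0.066 m and z of each of tub1, tub2, tub3, tub4, tub5 in the frame of tote below 0.015 m and angle between each of tub1, tub2, tub3, tub4, tub5's own z axis and vertical below 0.2 rad and linear speed of each of tub1, tub2, tub3, tub4, tub5 below 0.05 m/s and x of tub2 in the frame of tote between -0.13 and 0.13 m and y of tub2 in the frame of tote between -0.066 and 0.066 m and x of tub3 in the frame of tote between -0.13 and 0.13 m and y of tub3 in the frame of tote between -0.066 and 0.066 m and x of tub4 in the frame of tote between -0.13 and 0.13 m and y of tub4 in the frame of tote between -0.066 and 0.066 m and x of tub5 in the frame of tote between -0.13 and 0.13 m and y of tub5 in the frame of tote between -0.066 and 0.066 m and value of joint size above 0.086 m and value of joint lock below 0.004 m); the robot touches nothing.
It fails at once if a bystander is moved more than 4 cm (distance of any of mug, bowl, jar, spice, mill, spoon, cup from where it was at the start of the episode above 0.04 m).
Of tub1, tub2, tub3, tub4, tub5 only 3 to 5 are there at a start; the rules pass over those that are not, and their reading is None.
At some moment in a run one of tub1, tub2, tub3, tub4, tub5 may be knocked a few centimetres aside while the robot is not near it.
Once in a run the grip may slacken for a moment while it holds something.
It also fails if it takes over 210 s, if anything falls off the work surface, if the arm or the gripper's body presses on something with over 40 N, if the wrist force passes 120 N, or if a joint passes its speed limit or range.

## Robot

A 6-joint arm with a two-finger parallel gripper is mounted at the origin on the work surface. World frame = base frame: x ahead of the robot, y to its left, z up, the work surface at z = 0. Lengths are in m, angles in rad, forces in N, time in s.
With the tool pointing down it reaches from about 0.25 to 0.775 m from the base axis. Payload 4 kg.
Tool frame: the origin (TCP) lies at the very end of the fingers, on their centre line; the grasp point (between the pads) lies 19 mm behind it (env.hold_point_z is the distance from the TCP to the grasp point, in m); z points along the fingers, y is the line along which they close (so a half turn about z gives the same grasp; the last joint's range is limited). The gripper opens to 85 mm and grips with 20 to 120 N. Pads are 22 mm wide; open, the fingers measure 114 mm over their backs; the gripper's body (76 mm by 85 mm) begins 54 mm behind the grasp point. The pads swing forward as they close: fully open they stand 13 mm farther back than shut.
Start: joints at [1.002, 0.087, 1.371, -0, 1.684, -0.103], TCP at [0.247, 0.491, 0.231] pointing down, gripper open.
Joint ranges: [-3.1, 3.1], [-0.76, 2.03], [0.27, 2.55], [-1.08, 4.22], [0.17, 2.65], [-2.57, 2.57]. Speed limits (rad/s): [2.79, 2.79, 3.14, 3.14, 3.14, 3.14].

## Interface

Orientations are given as [roll, pitch, yaw] about the fixed x, y, z axes, in that order (R = Rz(yaw) Ry(pitch) Rx(roll)).
In Python, from cell import env gives the robot as it stands.
- The arm moves only by the tool hand_motion, called after "Emit:" as name([rows], argument=value, ...), one row to a line, values as JSON. Schema: {"type":"object","properties":{"rows":{"type":"array","items":{"type":"array","items":{"type":"array","items":{"type":"number"},"minItems":4,"maxItems":4},"minItems":1,"maxItems":8},"minItems":1,"maxItems":1},"aperture":{"type":"number"},"clamp_n":{"type":"number"},"only":{"type":"string"},"quiet":{"type":"boolean"},"lines":{"type":"string"}},"required":["rows"],"additionalProperties":false}. rows is a list that holds a single list of rows (three levels of brackets), with 1 to 8 rows, each of 4 numbers: dx, dy, dz in shares of 0.3 m (1.0 is 0.3 m), then a turn about the tool's z in parts of the range, where 1.0 means pi rad; each row shifts and turns the commanded pose from where the row before left it, along the tool's axes as they then stand; what a row does not reach is not made up. A row lasts 1/12 s, in which the tool goes at most 0.0417 m and 0.125 rad, less where a joint would pass 70% of its speed; a pose out of reach is approached as far as the arm can. aperture is the finger opening in m, set as the call begins (left out keeps the last). The fingers move at their own pace and stop on an object; clamp_n is the grip in N (left out, the last holds). Time passes only in rows, so rows that do not move let the fingers close. The tool returns the time, the measured TCP pose, the force, the opening and the grip force at its end. only (a regular expression) keeps the lines of the reply that match it, lines (a string "A,B") keeps lines A to B, and quiet returns only ok. Shift and turn numbers lie between -1 and 1, and a call with a number outside is refused. Input that does not fit is refused with a message, and nothing moves.
- env.get_state(): the state, without advancing time (a new reading comes with each control period).
- env.grab_frame(name): name is "side" or "top" or "wrist"; returns (picture, depth): 400x640x3 uint8, red, green, blue; 400x640 float32, m along the optical axis (not along the pixel's ray), 0 where there is no reading.
- env.camera_model(name): a dict with "vfov" (degrees; the focal length in pixels is half the picture's height over the tangent of half this angle, whatever the lens; pixels are square), "cx", "cy" (the principal point, pixels), "world_to_cam" (4x4, takes a point from world to camera coordinates); the wrist camera has in their place "mount" (4x4, takes a point from camera to tool coordinates, whose origin is the TCP and whose axes are the flange's). Camera axes: x right, y up, looking along -z (the intrinsics and any distortion apply to the point x, -y, -z); pixel columns grow to the right and rows downward; lengths in m; the calibration is good to about 2 mm. A picture is of the moment at which its call begins: read the wrist's pose just before it. camera_model takes no time and is no camera call.
- env.job_done(): hands the job in; it is judged then, once.
The state is a dict: "clock": time; "qpos": joint angles; "qd": joint speeds; "tau": joint torques, N m; "tcp_pos": TCP position; "orientation": TCP orientation; "contact_force": force on the tool from outside, world axes, zero at the start; "wrist_torque": the same for the moment, N m; "finger_gap": finger opening in m; "finger_force": force on a finger pad.
Only numpy, scipy, OpenCV 4.12 (cv2) and the standard library are available. Lean on these libraries where they do the work, as an engineer would, in place of code of your own. Each camera call takes 0.05 s, during which the arm holds its last target. There are 200 camera calls.

## Working session

There is one attempt and no reset: what is moved stays moved. The work goes in short steps, Python scripts to look and compute and a tool call to move; the robot and the scene stay as the last step left them, time stands still between calls to the robot, and variables do not carry over. Pictures are saved under pics/ and viewed, at most 14 in all, crops included, and the job is handed in when it is done.

```bash
ls; mkdir -p pics; cat > h.py <<'E'
import numpy as np,cv2
from cell import env
from scipy.spatial.transform import Rotation as Ro
def grab(n):
    s=env.get_state(); p,d=env.grab_frame(n); return s,p,d
def w2c(n,s=None):
    m=env.camera_model(n)
    if 'world_to_cam' in m: return m,np.array(m['world_to_cam'])
    T=np.eye(4);T[:3,:3]=Ro.from_euler('xyz',s['orientation']).as_matrix();T[:3,3]=s['tcp_pos']
    return m,np.linalg.inv(T@np.array(m['mount']))
E
python3 - <<'E'
from h import *
for n in('top','side','wrist'):
    s,p,d=grab(n); cv2.imwrite(f'pics/{n}0.png',p[...,::-1]); np.savez(f'pics/{n}0.npz',p=p,d=d)
    m=env.camera_model(n); print(n,m)
print(s)
E
```

```text
cell.py
pics
top {'vfov': 47.45457452754523, 'cx': 324.00244199888664, 'cy': 203.49082006815087, 'world_to_cam': array([[-2.56573264e-02, -9.99667931e-01, -2.39342700e-03,
        -1.23343764e-01],
       [ 9.88864819e-01, -2.57309888e-02,  1.46575192e-01,
        -5.37952045e-01],
       [-1.46588104e-01,  1.39395177e-03,  9.89196636e-01,
        -1.70458580e+00],
       [ 0.00000000e+00,  0.00000000e+00,  0.00000000e+00,
         1.00000000e+00]])}
side {'vfov': 53.12616562963434, 'cx': 323.3490561509918, 'cy': 195.71154818547595, 'world_to_cam': array([[ 0.88476343, -0.46570309, -0.0177287 , -0.52947933],
       [ 0.33020389,  0.59958333,  0.72901661, -0.14281777],
       [-0.32887545, -0.65086132,  0.68426638, -1.36501784],
       [ 0.        ,  0.        ,  0.        ,  1.        ]])}
wrist {'vfov': 66.24634668295181, 'cx': 317.26329697756336, 'cy': 195.31484005217706, 'mount': array([[ 1.08796970e-04,  9.64224218e-01,  2.65087994e-01,
         6.82008198e-02],
       [ 9.99999491e-01,  1.61059990e-04, -9.96253559e-04,
         1.41527907e-04],
       [-1.00330688e-03,  2.65087968e-01, -9.64223710e-01,
        -1.42389769e-01],
       [ 0.00000000e+00,  0.00000000e+00,  0.00000000e+00,
         1.00000000e+00]])}
{'clock': 0.1, 'qpos': array([ 1.00194109e+00,  8.79126639e-02,  1.37218534e+00, -2.77371171e-05,
        1.68362700e+00, -1.03054230e-01]), 'qd': array([-0.00141957, -0.0028316 , -0.00273285,  0.00097326, -0.00056867,
       -0.00029712]), 'tau': array([ 3.06056398e-03, -3.53012502e+01, -3.14221036e+01, -1.15575981e-04,
        7.90254126e-03,  2.13344845e-05]), 'tcp_pos': array([0.24675408, 0.49099981, 0.23019724]), 'orientation': array([-3.13946878e+00, -1.91937500e-04,  2.67578835e+00]), 'contact_force': array([-0.17608753, -0.51170176, -0.53142297]), 'wrist_torque': array([-0.00750234,  0.00734191, -0.01067726]), 'finger_force': 0.0, 'finger_gap': 0.08542642486149356}
```

View pics/top0.png

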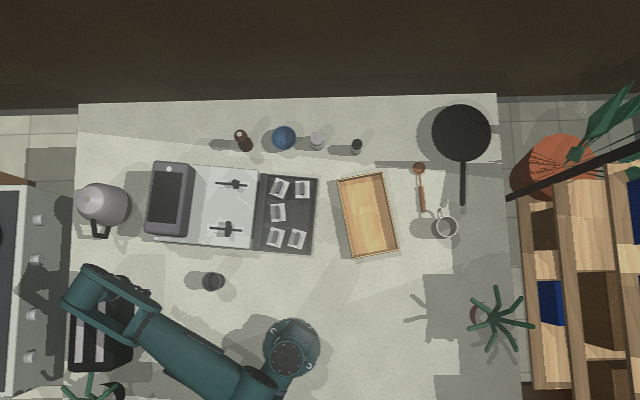

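View pics/side0.png

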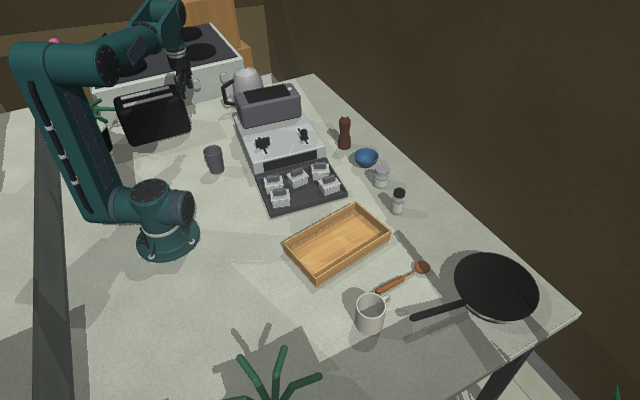

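The top view shows 5 tubs at about (279,187), (302,188), (278,212), (273,237) and (297,239). The bar grip is at (227,229), the knob at (233,184), and the tote centre at (367,216). The side view agrees. I'll get rough positions from these, then refine with the wrist camera.

```bash
cat >> h.py <<'E'
def ray(n,px,z,s=None):
    "pixel (u,v) onto plane z"
    m,W=w2c(n,s); f=200/np.tan(np.radians(m['vfov']/2)); C=np.linalg.inv(W)
    r=C[:3,:3]@np.array([(px[0]-m['cx'])/f,-(px[1]-m['cy'])/f,-1.]); o=C[:3,3]
    return o+r*(z-o[2])/r[2]
def dep(n,px,D,s=None):
    m,W=w2c(n,s); f=200/np.tan(np.radians(m['vfov']/2)); C=np.linalg.inv(W)
    d=D[int(px[1]),int(px[0])]; return C[:3,:3]@(d*np.array([(px[0]-m['cx'])/f,-(px[1]-m['cy'])/f,-1.]))+C[:3,3]
def tool(s,dw):
    "world vector -> tool axes"
    return Ro.from_euler('xyz',s['orientation']).inv().apply(dw)
E
python3 - <<'E'
from h import *
np.set_printoptions(precision=3,suppress=True)
D=np.load('pics/top0.npz')['d']
for k,px,z in [('bar',(227,229),.127),('knob',(233,184),.127),('t1',(279,187),.06),('t2',(302,188),.06),('t3',(278,212),.06),('t4',(273,237),.06),('t5',(297,239),.06),('tote',(367,216),.005),('toteTL',(337,179),.045),('toteTR',(384,172),.045),('toteBR',(398,249),.045),('toteBL',(353,258),.045),('ctr',(258,170),.085),('cbr',(253,250),.085),('traytr',(318,180),.022),('traybr',(312,254),.022),('cup',(212,282),.1),('conTop',(210,205),.085),('head',(168,200),.195)]:
    print(k,ray('top',px,z),dep('top',px,D))
E
```

```text
bar [0.438 0.215 0.127] [0.438 0.216 0.125]
knob [0.602 0.194 0.127] [0.603 0.195 0.124]
t1 [0.599 0.033 0.06 ] [0.596 0.031 0.079]
t2 [ 0.593 -0.055  0.06 ] [ 0.591 -0.056  0.074]
t3 [0.504 0.037 0.06 ] [0.502 0.036 0.075]
t4 [0.41  0.057 0.06 ] [0.409 0.056 0.072]
t5 [ 0.4   -0.033  0.06 ] [ 0.399 -0.033  0.072]
tote [ 0.486 -0.303  0.005] [ 0.486 -0.303  0.006]
toteTL [ 0.628 -0.19   0.045] [ 0.638 -0.191 -0.004]
toteTR [ 0.651 -0.372  0.045] [ 0.661 -0.378 -0.002]
toteBR [ 0.353 -0.411  0.045] [ 0.354 -0.413  0.035]
toteBL [ 0.324 -0.241  0.045] [ 0.324 -0.24   0.048]
ctr [0.662 0.109 0.085] [0.663 0.109 0.081]
cbr [0.362 0.128 0.085] [ 0.366  0.142 -0.005]
traytr [ 0.63  -0.116  0.022] [ 0.631 -0.116  0.021]
traybr [ 0.344 -0.087  0.022] [ 0.345 -0.086  0.   ]
cup [0.25  0.274 0.1  ] [0.248 0.297 0.006]
conTop [0.533 0.288 0.085] [0.534 0.289 0.081]
head [0.538 0.408 0.195] [0.538 0.407 0.198]
```

Units first: shifts go in shares of 0.3 m and turns go in shares of pi rad. So -0.03 m is -0.1, -0.028 m is -0.0933.

Emit:
hand_motion([
  [[-0.05,-0.04,-0.1,0],[-0.0833,-0.0667,-0.0667,0],[-0.0933,-0.08,-0.0667,0],[-0.0933,-0.08,-0.05,0],[-0.1,-0.0833,-0.05,0],[-0.1,-0.0833,0,0],[-0.1,-0.0833,0,0],[-0.1,-0.0833,0,0]],
])

```text
clock: 0.82
tcp_pos: [0.3593, 0.2323, 0.3314]
orientation: [3.141, 0.001, 2.676]
contact_force: [1.0, 0.6, 0.8]
finger_gap: 0.0852
finger_force: 0.0
```

Emit:
hand_motion([
  [[-0.1,-0.0833,0,0],[-0.1,-0.0833,0,0],[-0.1,-0.0833,0,0],[-0.0833,-0.0667,0,-0.0318],[0,0,0,-0.0318],[0,0,0,-0.0318],[0,0,0,-0.0318],[0,0,0,0]],
], aperture=0.06)

```text
clock: 1.48
tcp_pos: [0.4191, 0.097, 0.3307]
orientation: [-3.142, -0.001, 3.076]
contact_force: [0.5, -0.4, -0.4]
finger_gap: 0.0597
finger_force: 0.0
```

```bash
python3 - <<'E'
from h import *
s,p,d=grab('wrist'); cv2.imwrite('pics/w1.png',p[...,::-1]); np.savez('pics/w1.npz',p=p,d=d,pos=s['tcp_pos'],ori=s['orientation']); print(s['tcp_pos'],s['orientation'],s['qpos'])
E
```

```text
[0.41907042 0.09697304 0.3307069 ] [-3.14154247e+00 -8.30333688e-04  3.07631438e+00] [ 9.53679662e-02 -1.78025469e-01  1.43006503e+00  8.77239087e-05
  1.89038076e+00 -1.41012259e+00]
```

View pics/w1.png

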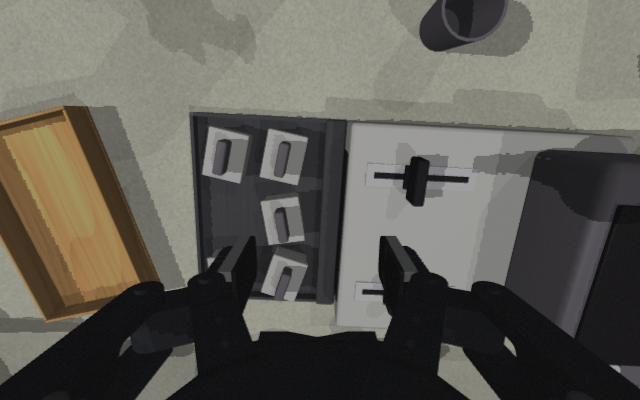

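The wrist view shows the bar at (418,180), tub ribs at (222,156), (283,158), (283,220) and (285,280), and the tote on the left. The fifth tub is hidden behind a finger. Next I'll extract heights and centres.

```bash
cat >> h.py <<'E'
def cloud(n,d,s=None):
    m,W=w2c(n,s); f=200/np.tan(np.radians(m['vfov']/2)); C=np.linalg.inv(W)
    v,u=np.mgrid[:400,:640]; P=np.stack([(u-m['cx'])/f*d,-(v-m['cy'])/f*d,-d],-1)
    P=P@C[:3,:3].T+C[:3,3]; P[d<=0]=np.nan; return P
def blobs(P,box,zr,amin):
    "components of points with z in zr inside world box x0,x1,y0,y1: centre, size, long-axis yaw"
    x,y,z=P[...,0],P[...,1],P[...,2]
    M=((x>box[0])&(x<box[1])&(y>box[2])&(y<box[3])&(z>zr[0])&(z<zr[1])).astype(np.uint8)
    n,L,st,c=cv2.connectedComponentsWithStats(M,connectivity=4); out=[]
    for i in range(1,n):
        if st[i,4]<amin: continue
        q=P[L==i]; r=cv2.minAreaRect((q[:,:2]*1000).astype(np.float32)); b=cv2.boxPoints(r)
        e=b[1]-b[0]; e2=b[2]-b[1]; e=e if np.hypot(*e)>np.hypot(*e2) else e2
        a=np.arctan2(e[1],e[0]); a=(a+np.pi/2)%np.pi-np.pi/2
        out.append((np.r_[r[0]]/1000,np.median(q[:,2]),sorted(r[1]),a,c[i],st[i,4]))
    return out
def show(B):
    for b in B: print('xy',b[0].round(4),'z %.3f'%b[1],'size',np.round(b[2]),'yaw %.3f'%b[3],'px',b[4].round(),'n',b[5])
E
python3 - <<'E'
from h import *
w=np.load('pics/w1.npz'); s=dict(tcp_pos=w['pos'],orientation=w['ori']); P=cloud('wrist',w['d'],s)
t=np.load('pics/top0.npz'); T=cloud('top',t['d'])
for P_,a in((P,20),(T,8)):
    print('slides');show(blobs(P_,(.35,.7,.13,.32),(.112,.14),a))
    print('ribs');show(blobs(P_,(.35,.7,-.1,.085),(.062,.085),a))
    print('tubs');show(blobs(P_,(.35,.7,-.1,.085),(.036,.085),a))
    print('tote');show(blobs(P_,(.3,.7,-.45,-.15),(.036,.06),40))
    print('console');show(blobs(P_,(.3,.7,.08,.4),(.075,.095),100))
    print('toteFloor');show(blobs(P_,(.3,.7,-.45,-.15),(.002,.012),400))
E
```

```text
slides
xy [0.4402 0.2173] z 0.126 size [15. 56.] yaw -0.114 px [419. 182.] n 716
xy [0.6094 0.1801] z 0.126 size [ 5. 16.] yaw 0.279 px [389. 308.] n 56
ribs
xy [ 0.4022 -0.0295] z 0.073 size [14. 46.] yaw -0.306 px [221. 157.] n 427
xy [0.4102 0.0511] z 0.073 size [14. 46.] yaw -0.295 px [282. 159.] n 382
xy [0.5035 0.0416] z 0.073 size [14. 46.] yaw 0.068 px [281. 226.] n 346
xy [0.5984 0.0344] z 0.073 size [14. 47.] yaw -0.406 px [283. 286.] n 297
tubs
xy [ 0.402  -0.0297] z 0.048 size [56. 70.] yaw -0.305 px [225. 154.] n 2050
xy [0.4103 0.0511] z 0.048 size [56. 70.] yaw -0.294 px [283. 157.] n 1989
xy [0.5039 0.0416] z 0.048 size [56. 70.] yaw 0.068 px [283. 220.] n 1713
xy [0.5985 0.0344] z 0.048 size [56. 70.] yaw -0.404 px [284. 277.] n 1520
xy [ 0.5631 -0.0737] z 0.047 size [13. 15.] yaw -0.011 px [210. 260.] n 59
tote
xy [ 0.4449 -0.2231] z 0.043 size [ 96. 292.] yaw 0.513 px [ 88. 177.] n 1616
xy [ 0.5852 -0.3611] z 0.042 size [ 84. 194.] yaw 0.657 px [ 36. 284.] n 1033
console
xy [0.5297 0.2544] z 0.085 size [262. 299.] yaw -0.117 px [432. 207.] n 28096
toteFloor
xy [ 0.
[... 838 characters left out ...]
042 0.039 ] z 0.049 size [56. 69.] yaw 0.084 px [278. 212.] n 266
xy [0.4111 0.0488] z 0.049 size [56. 70.] yaw -0.289 px [276. 237.] n 276
xy [ 0.4027 -0.0323] z 0.048 size [56. 70.] yaw -0.305 px [297. 239.] n 274
tote
xy [ 0.5119 -0.3856] z 0.044 size [ 68. 316.] yaw 0.387 px [387. 204.] n 155
xy [ 0.5893 -0.2165] z 0.044 size [ 80. 162.] yaw -0.503 px [345. 188.] n 91
xy [ 0.4069 -0.2278] z 0.044 size [ 13. 172.] yaw 0.217 px [349. 238.] n 72
xy [ 0.3401 -0.3334] z 0.045 size [  5. 150.] yaw -1.401 px [378. 253.] n 56
console
xy [0.5306 0.2526] z 0.085 size [266. 300.] yaw -0.110 px [222. 207.] n 4864
toteFloor
xy [ 0.4908 -0.3047] z 0.006 size [169. 300.] yaw 0.163 px [366. 218.] n 2025
```

Scaled: 0.038 m is 0.1267, 0.03 m is 0.1, 0.048 rad is 0.0153.

Emit:
hand_motion([
  [[-0.0233,0.1033,0.0667,0.0153],[0,0.1,0.0667,0],[0,0.1,0.0667,0],[0,0.1,0.0667,0],[0,0,0.1267,0],[0,0,0.1267,0],[0,0,0.1233,0],[0,0,0.1,0]],
], aperture=0.05)

```text
clock: 2.2
tcp_pos: [0.4367, 0.2175, 0.1049]
orientation: [-3.14, -0.003, 3.027]
contact_force: [0.4, 0.3, -0.6]
finger_gap: 0.0498
finger_force: 0.0
```

Emit:
hand_motion([
  [[0,0,0.03,0],[0,0,0,0]],
])

```text
clock: 2.37
tcp_pos: [0.4359, 0.2168, 0.0959]
orientation: [-3.138, -0.007, 3.027]
contact_force: [0.4, -0.0, 0.2]
finger_gap: 0.0501
finger_force: 0.0
```

Emit:
hand_motion([
  [[0,0,0,0],[0,0,0,0],[0,0,0,0],[0,0,0,0]],
], aperture=0, clamp_n=60)

```text
clock: 2.7
tcp_pos: [0.4403, 0.2177, 0.1023]
orientation: [3.139, 0.005, 3.027]
contact_force: [0.1, -0.1, 5.4]
finger_gap: 0.0129
finger_force: 60.5
```

Scaled: 0.01 m is 0.0333, 0.006 m is 0.02.

Emit:
hand_motion([
  [[0,0.0333,-0.0067,0],[0,0.0333,0,0],[0,0.0333,0,0],[0,0.0333,0,0],[0,0.02,0,0],[0,0.0133,0,0],[0,0,0,0]],
])

```text
clock: 3.28
tcp_pos: [0.4461, 0.2682, 0.1024]
orientation: [3.14, 0.005, 3.028]
contact_force: [5.7, 0.5, 0.1]
finger_gap: 0.0127
finger_force: 59.9
```

Scaled: 0.004 m is 0.0133, 0.003 m is 0.01.

Emit:
hand_motion([
  [[0,0.0133,0,0],[0,0.01,0,0],[0,0,0,0]],
])

```text
clock: 3.53
tcp_pos: [0.4468, 0.2741, 0.1023]
orientation: [3.142, 0.005, 3.028]
contact_force: [5.2, -3.8, 0.9]
finger_gap: 0.0131
finger_force: 60.0
```

Emit:
hand_motion([
  [[0,0.01,0,0],[0,0.0067,0,0],[0,0,0,0]],
])

```text
clock: 3.78
tcp_pos: [0.4468, 0.2743, 0.1023]
orientation: [-3.131, 0.004, 3.026]
contact_force: [2.2, -16.7, 6.8]
finger_gap: 0.0128
finger_force: 60.7
```

Scaled: -0.04 m is -0.1333, -0.03 m is -0.1.

Emit:
hand_motion([
  [[0,-0.01,0,0],[0,0,0,0],[0,0,-0.1,0],[0,0,-0.1333,0],[0,0,-0.1333,0],[0,0,-0.1333,0],[0,0,-0.1333,0],[0,0,-0.1333,0]],
], aperture=0.04)

```text
clock: 4.45
tcp_pos: [0.444, 0.277, 0.3331]
orientation: [3.14, -0.001, 3.03]
contact_force: [0.6, 0.6, 0.0]
finger_gap: 0.04
finger_force: 0.0
```

Emit:
hand_motion([
  [[-0.03,-0.12,0,0],[-0.03,-0.12,0,0],[-0.03,-0.12,0,0],[-0.03,-0.12,0,0],[-0.03,-0.12,0,0],[-0.0333,-0.1233,0,0],[-0.0333,-0.1233,0,0],[-0.0333,-0.1233,0,0]],
])

```text
clock: 5.12
tcp_pos: [0.4865, -0.0222, 0.3312]
orientation: [3.139, 0.0, 3.03]
contact_force: [1.0, 0.2, -0.0]
finger_gap: 0.0397
finger_force: 0.0
```

Emit:
hand_motion([
  [[-0.0333,-0.1233,0,0],[-0.0333,-0.1233,0,0],[0,0,0,0.0398],[0,0,0,0.0398],[0,0,0,0.0398],[0,0,0,0.0398],[0,0,0,0.0398],[0,0,0,0.0398]],
])

```text
clock: 5.78
tcp_pos: [0.4983, -0.0963, 0.331]
orientation: [3.14, -0.002, 2.273]
contact_force: [-0.1, -0.4, 0.1]
finger_gap: 0.04
finger_force: 0.0
```

Emit:
hand_motion([
  [[0,0,0,0.0398],[0,0,0,0.0398],[0,0,0,0.0398],[0,0,0,0.0398],[0,0,0,0.0398],[0,0,0,0.0398],[0,0,0,0.0398],[0,0,0,0.0398]],
])

```text
clock: 6.45
tcp_pos: [0.4983, -0.0961, 0.331]
orientation: [-3.141, -0.002, 1.273]
contact_force: [-0.0, 0.1, -0.4]
finger_gap: 0.0398
finger_force: 0.0
```

Emit:
hand_motion([
  [[0,0,0,0.0398],[0,0,0,0.0398],[0,0,0,0.0398],[0,0,0,0.0398],[0,0,0,0.0398],[0,0,0,0.0398],[0,0,0,0.0398],[0,0,0,0.0398]],
])

```text
clock: 7.12
tcp_pos: [0.4983, -0.0961, 0.331]
orientation: [-3.14, -0.001, 0.273]
contact_force: [-0.1, -0.4, 0.7]
finger_gap: 0.04
finger_force: 0.0
```

Emit:
hand_motion([
  [[0,0,0,0.0398],[0,0,0,0.0398],[0,0,0,0.0398],[0,0,0,0.0095],[0,0,0,0]],
])

```text
clock: 7.53
tcp_pos: [0.4982, -0.0963, 0.331]
orientation: [-3.14, 0.0, -0.126]
contact_force: [-0.4, 0.6, 0.3]
finger_gap: 0.0404
finger_force: 0.0
```

```bash
cat > look.py <<'E'
import sys
from h import *
s,p,d=grab('wrist'); P=cloud('wrist',d,s); cv2.imwrite(f'pics/{sys.argv[1]}.png',p[...,::-1])
print('tcp',s['tcp_pos'].round(4),'yaw %.3f'%s['orientation'][2])
t,_,dt=grab('top'); T=cloud('top',dt)
for n,Q,a in(('wrist',P,40),('top',T,15)):
    print(n)
    print('ribs');show(blobs(Q,(.3,.7,-.45,.085),(.06,.085),a))
    print('slides');show(blobs(Q,(.35,.7,.13,.32),(.112,.14),a))
    print('toteFloor');show(blobs(Q,(.3,.7,-.45,-.15),(.002,.012),400))
E
python3 look.py w2
```

```text
tcp [ 0.4982 -0.0963  0.331 ] yaw -0.126
wrist
ribs
xy [ 0.5908 -0.0544] z 0.073 size [14. 46.] yaw -0.016 px [276.  93.] n 460
xy [0.5984 0.0332] z 0.073 size [14. 46.] yaw -0.405 px [207.  97.] n 524
xy [0.504  0.0403] z 0.073 size [14. 46.] yaw 0.072 px [217. 170.] n 448
xy [ 0.4024 -0.0308] z 0.074 size [14. 45.] yaw -0.299 px [282. 233.] n 284
xy [0.4104 0.0502] z 0.073 size [15. 46.] yaw -0.282 px [224. 235.] n 372
slides
xy [0.6079 0.1888] z 0.126 size [25. 25.] yaw -1.140 px [ 50. 104.] n 664
xy [0.4472 0.2734] z 0.125 size [16. 56.] yaw -0.105 px [ 31. 245.] n 919
toteFloor
xy [ 0.4883 -0.3063] z 0.005 size [164. 302.] yaw 0.166 px [457. 134.] n 22347
top
ribs
xy [0.5991 0.032 ] z 0.074 size [13. 45.] yaw -0.379 px [279. 187.] n 42
slides
xy [0.6081 0.1867] z 0.127 size [22. 24.] yaw 0.047 px [235. 183.] n 43
xy [0.4467 0.2732] z 0.126 size [18. 52.] yaw -0.083 px [212. 227.] n 71
toteFloor
xy [ 0.4907 -0.3047] z 0.006 size [169. 300.] yaw 0.166 px [366. 216.] n 2120
```

View pics/w2.png

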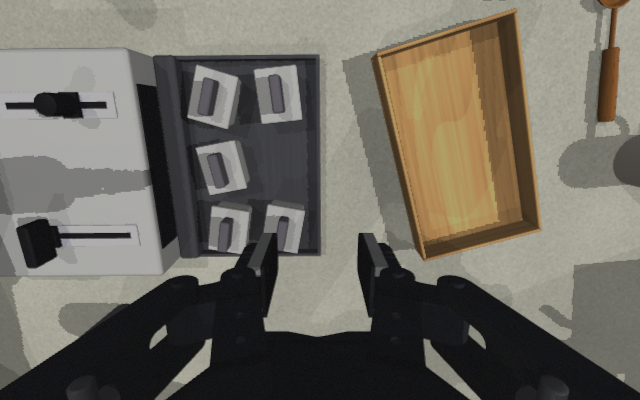

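The wrist view shows the bar at the locked end (35,243), all five ribs, and the empty tote. I'll pick the tubs one by one, using a small helper to work out the tool-axis distances.

Scaled: 0.038 m is 0.1267, 0.023 m is 0.0767, -0.11 rad is -0.035.

```bash
cat > go.py <<'E'
import sys
from h import *
x,y,z,a=map(float,sys.argv[1:5]); s=env.get_state(); p=s['tcp_pos']; w=s['orientation'][2]
t=(w-a+np.pi)%(2*np.pi)-np.pi; d=np.array([x,y,z])-p
print('turn %.3f then x %.4f y %.4f z %.4f'%(t,d[0]*np.cos(a)+d[1]*np.sin(a),d[0]*np.sin(a)-d[1]*np.cos(a),-d[2]))
E
```

Emit:
hand_motion([
  [[0.0767,-0.0353,0.0667,-0.035],[0.0767,-0.0353,0.0667,0],[0.0767,-0.0353,0.0667,0],[0.0767,-0.0353,0.0667,0],[0,0,0.1267,0],[0,0,0.1267,0],[0,0,0.1267,0],[0,0,0.1,0]],
])

```text
clock: 8.3
tcp_pos: [0.5905, -0.0582, 0.1035]
orientation: [-3.14, 0.004, -0.016]
contact_force: [0.6, -0.1, 0.5]
finger_gap: 0.0397
finger_force: 0.0
```

Emit:
hand_motion([
  [[0,0,0.1,0],[0,0,0.05,0],[0,0,0.0267,0],[0,0,0,0]],
])

```text
clock: 8.63
tcp_pos: [0.5902, -0.0586, 0.0515]
orientation: [-3.14, 0.005, -0.016]
contact_force: [-0.0, 0.0, -1.1]
finger_gap: 0.04
finger_force: 0.0
```

```bash
python3 go.py 0.591 -0.055 0.054 -0.016
```

```text
turn -0.000 then x 0.0007 y -0.0036 z -0.0025
```

Scaled: -0.0035 m is -0.0117, -0.0025 m is -0.0083.

Emit:
hand_motion([
  [[0,-0.0117,-0.0083,0],[0,0,0,0]],
])

```text
clock: 8.8
tcp_pos: [0.5935, -0.0554, 0.0593]
orientation: [3.142, -0.005, -0.017]
contact_force: [0.9, -0.2, 0.4]
finger_gap: 0.0399
finger_force: 0.0
```

Emit:
hand_motion([
  [[0,0,0,0],[0,0,0,0],[0,0,0,0],[0,0,0,0]],
], aperture=0, clamp_n=60)

```text
clock: 9.13
tcp_pos: [0.5929, -0.0556, 0.0586]
orientation: [-3.141, -0.003, -0.017]
contact_force: [-0.0, 0.5, 5.5]
finger_gap: 0.0124
finger_force: 60.4
```

Emit:
hand_motion([
  [[0,0,-0.0667,0],[0,0,-0.1,0],[0,0,-0.1,0],[0,0,-0.0333,0],[0,0,0,0]],
])

```text
clock: 9.55
tcp_pos: [0.5937, -0.0563, 0.1503]
orientation: [3.14, -0.007, -0.017]
contact_force: [0.1, -0.3, -2.0]
finger_gap: 0.0124
finger_force: 59.6
```

```bash
python3 go.py 0.5957 -0.331 0.16 0.165
```

```text
turn -0.182 then x -0.0432 y 0.2713 z -0.0097
```

Scaled: 0.0339 m is 0.113, -0.0054 m is -0.018, -0.091 rad is -0.029.

Emit:
hand_motion([
  [[0,0,0,-0.029],[-0.018,0.113,0,-0.029],[-0.018,0.113,0,0],[-0.018,0.113,0,0],[-0.018,0.113,0,0],[-0.018,0.113,0,0],[-0.018,0.113,0,0],[-0.018,0.113,0,0]],
])

```text
clock: 10.22
tcp_pos: [0.5888, -0.2969, 0.1429]
orientation: [-3.138, 0.004, 0.165]
contact_force: [0.6, 0.5, -1.3]
finger_gap: 0.0124
finger_force: 59.5
```

Emit:
hand_motion([
  [[-0.0167,0.1133,0,0],[0,0,0,0]],
])

```text
clock: 10.38
tcp_pos: [0.5883, -0.3369, 0.1421]
orientation: [3.141, 0.005, 0.158]
contact_force: [-0.4, 0.4, -1.7]
finger_gap: 0.0122
finger_force: 59.6
```

```bash
python3 go.py 0.5957 -0.331 0.059 0.165
```

```text
turn -0.007 then x 0.0083 y -0.0046 z 0.0831
```

Scaled: 0.025 m is 0.0833, 0.02 m is 0.0667, -0.004 rad is -0.0013.

Emit:
hand_motion([
  [[0.0133,-0.0077,0.0667,-0.0013],[0.0133,-0.0077,0.0833,-0.001],[0,0,0.0667,0],[0,0,0.0333,0],[0,0,0.0167,0],[0,0,0,0]],
])

```text
clock: 10.88
tcp_pos: [0.5966, -0.3235, 0.0635]
orientation: [-3.138, 0.004, 0.172]
contact_force: [-0.3, -0.3, -1.7]
finger_gap: 0.0126
finger_force: 59.5
```

```bash
python3 go.py 0.5957 -0.331 0.0576 0.165
```

```text
turn 0.007 then x -0.0021 y 0.0072 z 0.0059
```

Scaled: 0.006 m is 0.02, 0.003 m is 0.01, 0.006 rad is 0.0019.

Emit:
hand_motion([
  [[-0.0067,0.02,0.0067,0.0019],[0,0,0.01,0],[0,0,0,0],[0,0,0,0]],
])

```text
clock: 11.22
tcp_pos: [0.5974, -0.3312, 0.0627]
orientation: [3.14, -0.001, 0.165]
contact_force: [-0.3, -0.3, -1.6]
finger_gap: 0.0126
finger_force: 59.6
```

```bash
python3 go.py 0.5957 -0.331 0.0576 0.165
```

```text
turn 0.000 then x -0.0017 y -0.0005 z 0.0051
```

Scaled: 0.003 m is 0.01, -0.001 m is -0.0033.

Emit:
hand_motion([
  [[-0.0033,0,0.01,0],[0,0,0,0]],
])

```text
clock: 11.38
tcp_pos: [0.5959, -0.3309, 0.0586]
orientation: [3.142, -0.0, 0.166]
contact_force: [-0.0, 0.3, -2.3]
finger_gap: 0.0123
finger_force: 59.6
```

Emit:
hand_motion([
  [[0,0,0.0067,0],[0,0,0,0]],
])

```text
clock: 11.55
tcp_pos: [0.5962, -0.3309, 0.0576]
orientation: [3.141, -0.0, 0.166]
contact_force: [-1.6, 1.2, 1.8]
finger_gap: 0.013
finger_force: 37.1
```

Scaled: -0.04 m is -0.1333, -0.02 m is -0.0667.

Emit:
hand_motion([
  [[0,0,0,0],[0,0,0,0],[0,0,-0.0667,0],[0,0,-0.1333,0],[0,0,-0.1333,0],[0,0,-0.1333,0],[0,0,-0.1333,0],[0,0,-0.1333,0]],
], aperture=0.04)

```text
clock: 12.22
tcp_pos: [0.596, -0.3307, 0.2787]
orientation: [3.141, -0.001, 0.166]
contact_force: [0.8, -1.2, -0.1]
finger_gap: 0.0401
finger_force: 0.0
```

Emit:
hand_motion([
  [[0,0,0,0.0398],[0,0,0,0.0398],[0,0,0,0.0398],[0,0,0,0.0398],[0,0,0,0.0223],[0,-0.1333,0,0],[0,-0.1333,0,0],[0,-0.1333,0,0]],
])

```text
clock: 12.88
tcp_pos: [0.6436, -0.2202, 0.2765]
orientation: [-3.141, -0.0, -0.406]
contact_force: [0.1, 0.3, 0.8]
finger_gap: 0.0397
finger_force: 0.0
```

```bash
python3 look.py w3; python3 go.py 0.5984 0.032 0.058 -0.405
```

```text
tcp [ 0.6436 -0.2202  0.2765] yaw -0.406
wrist
ribs
xy [ 0.5946 -0.3294] z 0.072 size [14. 45.] yaw 0.182 px [421. 171.] n 543
xy [0.6012 0.0313] z 0.073 size [14. 40.] yaw -0.429 px [150. 275.] n 459
slides
xy [0.6082 0.1855] z 0.123 size [22. 26.] yaw -0.165 px [ 11. 341.] n 515
toteFloor
xy [ 0.4841 -0.3021] z 0.005 size [171. 295.] yaw 0.166 px [408. 220.] n 14034
top
ribs
xy [ 0.5942 -0.3315] z 0.072 size [14. 44.] yaw 0.189 px [375. 186.] n 46
xy [0.599  0.0315] z 0.072 size [15. 46.] yaw -0.435 px [279. 187.] n 50
xy [0.5038 0.0408] z 0.072 size [17. 42.] yaw 0.036 px [277. 212.] n 47
xy [0.4109 0.0485] z 0.073 size [15. 44.] yaw -0.285 px [275. 236.] n 51
slides
xy [0.6081 0.1873] z 0.125 size [23. 25.] yaw 0.239 px [235. 183.] n 41
xy [0.4471 0.2726] z 0.125 size [17. 53.] yaw -0.114 px [212. 227.] n 70
toteFloor
xy [ 0.4912 -0.3044] z 0.006 size [168. 301.] yaw 0.170 px [369. 220.] n 1851
turn 0.009 then x -0.1405 y -0.2078 z 0.2186
```

Scaled: 0.035 m is 0.1167, -0.0297 m is -0.099, 0.009 rad is 0.0029.

Emit:
hand_motion([
  [[-0.0667,-0.099,0.0333,0.0029],[-0.0667,-0.099,0.0333,0],[-0.0667,-0.099,0.0333,0],[-0.0667,-0.099,0.0333,0],[-0.0667,-0.099,0.0333,0],[-0.0667,-0.099,0.0333,0],[-0.0667,-0.099,0.0333,0],[0,0,0.1167,0]],
])

```text
clock: 13.65
tcp_pos: [0.6004, 0.0319, 0.1777]
orientation: [-3.134, -0.01, -0.407]
contact_force: [2.3, -1.6, 1.2]
finger_gap: 0.0397
finger_force: 0.0
```

Emit:
hand_motion([
  [[0,0,0.1167,0],[0,0,0.1167,0],[0,0,0.0833,0],[0,0,0.0333,0],[0,0,0,0],[0,0,0,0]],
])

```text
clock: 14.15
tcp_pos: [0.5988, 0.0257, 0.0674]
orientation: [-3.141, -0.001, -0.414]
contact_force: [-0.7, 0.2, 0.6]
finger_gap: 0.0399
finger_force: 0.0
```

```bash
python3 go.py 0.5985 0.033 0.058 -0.41
```

```text
turn -0.004 then x -0.0032 y -0.0066 z 0.0094
```

Scaled: -0.0065 m is -0.0217, 0.005 m is 0.0167.

Emit:
hand_motion([
  [[-0.01,-0.0217,0.0133,0],[0,0,0.0167,0],[0,0,0,0],[0,0,0,0]],
])

```text
clock: 14.48
tcp_pos: [0.5985, 0.0333, 0.0584]
orientation: [-3.141, -0.001, -0.413]
contact_force: [0.3, 0.5, 0.4]
finger_gap: 0.04
finger_force: 0.0
```

```bash
python3 go.py 0.5985 0.033 0.058 -0.41
```

```text
turn -0.003 then x 0.0001 y 0.0003 z 0.0004
```

Emit:
hand_motion([
  [[0,0,0,0],[0,0,0,0],[0,0,0,0],[0,0,0,0]],
], aperture=0, clamp_n=60)

```text
clock: 14.82
tcp_pos: [0.5987, 0.0332, 0.0583]
orientation: [-3.141, -0.001, -0.413]
contact_force: [0.9, 1.0, 1.8]
finger_gap: 0.0124
finger_force: 61.9
```

Emit:
hand_motion([
  [[0,0,-0.0667,0],[0,0,-0.1,0],[0,0,-0.1,0],[0,0,-0.05,-0.0318],[0,0,0,-0.0382],[0,0,0,-0.0382],[0,0,0,-0.0382],[0,0,0,-0.035]],
])

```text
clock: 15.48
tcp_pos: [0.5976, 0.0331, 0.1519]
orientation: [-3.141, 0.002, 0.162]
contact_force: [-0.1, 0.2, -1.9]
finger_gap: 0.0124
finger_force: 61.4
```

```bash
python3 go.py 0.5815 -0.2462 0.155 0.165
```

```text
turn -0.003 then x -0.0618 y 0.2729 z -0.0031
```

Scaled: 0.034 m is 0.1133, -0.0078 m is -0.026.

Emit:
hand_motion([
  [[-0.026,0.1133,0,0],[-0.026,0.1133,0,0],[-0.026,0.1133,0,0],[-0.026,0.1133,0,0],[-0.026,0.1133,0,0],[-0.026,0.1133,0,0],[-0.025,0.1133,0,0],[-0.025,0.1133,0,0]],
])

```text
clock: 16.15
tcp_pos: [0.5786, -0.2466, 0.1517]
orientation: [-3.14, 0.001, 0.157]
contact_force: [0.3, 0.3, -2.4]
finger_gap: 0.0125
finger_force: 61.4
```

Emit:
hand_motion([
  [[0,0,0.0667,0],[0,0,0.0667,0],[0,0,0,0],[0,0,0,0]],
])

```text
clock: 16.48
tcp_pos: [0.578, -0.2445, 0.1101]
orientation: [-3.138, 0.005, 0.156]
contact_force: [0.6, 1.1, -1.6]
finger_gap: 0.0122
finger_force: 61.4
```

```bash
python3 go.py 0.5815 -0.2462 0.0585 0.165
```

```text
turn -0.009 then x 0.0032 y 0.0022 z 0.0516
```

Scaled: 0.02 m is 0.0667, 0.015 m is 0.05, -0.009 rad is -0.0029.

Emit:
hand_motion([
  [[0.01,0.0067,0.05,-0.0029],[0,0,0.0667,0],[0,0,0.0333,0],[0,0,0.0167,0],[0,0,0,0],[0,0,0,0]],
])

```text
clock: 16.98
tcp_pos: [0.5832, -0.2466, 0.0634]
orientation: [3.141, -0.001, 0.166]
contact_force: [0.5, 0.2, -0.6]
finger_gap: 0.0123
finger_force: 61.4
```

Emit:
hand_motion([
  [[0,0,0.0067,0],[0,0,0,0]],
])

```text
clock: 17.15
tcp_pos: [0.5835, -0.2469, 0.0618]
orientation: [3.14, -0.002, 0.166]
contact_force: [0.3, -0.6, -1.8]
finger_gap: 0.0123
finger_force: 61.4
```

```bash
python3 go.py 0.5815 -0.2462 0.0575 0.165
```

```text
turn 0.001 then x -0.0018 y -0.0010 z 0.0043
```

Scaled: 0.002 m is 0.0067, -0.001 m is -0.0033.

Emit:
hand_motion([
  [[-0.0033,-0.0033,0.0067,0],[0,0,0.0067,0],[0,0,0,0]],
])

```text
clock: 17.4
tcp_pos: [0.582, -0.2459, 0.0573]
orientation: [3.141, -0.001, 0.166]
contact_force: [-0.6, 0.7, 0.1]
finger_gap: 0.0122
finger_force: 61.7
```

Emit:
hand_motion([
  [[0,0,0,0],[0,0,0,0],[0,0,-0.0667,0],[0,0,-0.1333,0],[0,0,-0.1333,0],[0,0,-0.1333,0],[0,-0.0667,-0.1,0.0159],[0,-0.1333,0,0.0159]],
], aperture=0.04)

```text
clock: 18.07
tcp_pos: [0.5767, -0.1908, 0.2361]
orientation: [3.132, -0.014, 0.058]
contact_force: [1.0, 0.8, 1.6]
finger_gap: 0.0394
finger_force: 0.0
```

Emit:
hand_motion([
  [[0,-0.1333,0,0],[0,-0.1333,0,0],[0,0,0,0]],
])

```text
clock: 18.32
tcp_pos: [0.5682, -0.0999, 0.2279]
orientation: [-3.138, -0.002, 0.073]
contact_force: [-0.1, -1.1, -0.3]
finger_gap: 0.04
finger_force: 0.0
```

```bash
python3 look.py w4; python3 go.py 0.504 0.0400 0.058 0.07
```

```text
tcp [ 0.5682 -0.0999  0.2279] yaw 0.073
wrist
ribs
xy [ 0.5943 -0.3294] z 0.072 size [15. 46.] yaw 0.174 px [549. 170.] n 980
xy [ 0.5823 -0.2442] z 0.072 size [14. 46.] yaw 0.166 px [463. 175.] n 827
xy [0.5045 0.0399] z 0.073 size [14. 46.] yaw 0.078 px [182. 228.] n 756
slides
toteFloor
xy [ 0.5001 -0.3058] z 0.005 size [161. 272.] yaw 0.168 px [481. 225.] n 14753
top
ribs
xy [ 0.5938 -0.3314] z 0.071 size [14. 44.] yaw 0.174 px [375. 185.] n 45
xy [ 0.5842 -0.2466] z 0.072 size [15. 47.] yaw 0.155 px [352. 189.] n 49
slides
xy [0.6082 0.1874] z 0.126 size [23. 24.] yaw -0.994 px [235. 183.] n 43
xy [0.4467 0.2725] z 0.127 size [16. 53.] yaw -0.125 px [212. 227.] n 69
toteFloor
xy [ 0.4907 -0.3047] z 0.006 size [168. 301.] yaw 0.160 px [369. 223.] n 1739
turn -0.001 then x -0.0542 y -0.1492 z 0.1692
```

Scaled: 0.03 m is 0.1, -0.0298 m is -0.0993.

Emit:
hand_motion([
  [[-0.036,-0.0993,0.0333,0],[-0.036,-0.0993,0.0333,0],[-0.036,-0.0993,0.0333,0],[-0.036,-0.0993,0.0333,0],[-0.036,-0.0993,0.0333,0],[0,0,0.1,0],[0,0,0.1,0],[0,0,0.1,0]],
])

```text
clock: 19.08
tcp_pos: [0.5055, 0.0379, 0.0862]
orientation: [3.141, -0.002, 0.065]
contact_force: [-0.0, 0.3, 0.1]
finger_gap: 0.0402
finger_force: 0.0
```

Emit:
hand_motion([
  [[0,0,0.0667,0],[0,0,0,0],[0,0,0,0]],
])

```text
clock: 19.33
tcp_pos: [0.5042, 0.0376, 0.0656]
orientation: [-3.142, 0.003, 0.064]
contact_force: [0.9, -0.7, 0.4]
finger_gap: 0.04
finger_force: 0.0
```

```bash
python3 go.py 0.5045 0.040 0.058 0.07
```

```text
turn -0.006 then x 0.0004 y -0.0024 z 0.0076
```

Next, slot S5 (0.497,-0.347).

Scaled: 0.0075 m is 0.025, -0.0024 m is -0.008.

Emit:
hand_motion([
  [[0,-0.008,0.025,0],[0,0,0,0],[0,0,0,0]],
])

```text
clock: 19.58
tcp_pos: [0.5056, 0.0408, 0.0604]
orientation: [3.141, -0.002, 0.066]
contact_force: [-0.5, -0.3, 0.0]
finger_gap: 0.0401
finger_force: 0.0
```

Emit:
hand_motion([
  [[0,0,0,0],[0,0,0,0],[0,0,0,0],[0,0,0,0]],
], aperture=0, clamp_n=60)

```text
clock: 19.92
tcp_pos: [0.5054, 0.0408, 0.0602]
orientation: [3.141, -0.002, 0.066]
contact_force: [0.4, -1.1, 2.9]
finger_gap: 0.0118
finger_force: 60.5
```

Emit:
hand_motion([
  [[0,0,-0.0667,0],[0,0,-0.1,0],[0,0,-0.1,0],[0,0,-0.05,-0.0318],[0,0,0,0],[0,0,0,0]],
])

```text
clock: 20.42
tcp_pos: [0.5048, 0.0411, 0.1543]
orientation: [-3.142, -0.001, 0.164]
contact_force: [0.6, -0.2, -2.8]
finger_gap: 0.0123
finger_force: 59.9
```

```bash
python3 go.py 0.497 -0.3474 0.155 0.165
```

```text
turn -0.001 then x -0.0715 y 0.3819 z -0.0007
```

Scaled: 0.038 m is 0.1267, -0.007 m is -0.0233.

Emit:
hand_motion([
  [[-0.0233,0.1267,0,0],[-0.0233,0.1267,0,0],[-0.0233,0.1267,0,0],[-0.0233,0.1267,0,0],[-0.0233,0.1267,0,0],[-0.0233,0.1267,0,0],[-0.0233,0.1267,0,0],[-0.0233,0.1267,0,0]],
])

```text
clock: 21.08
tcp_pos: [0.4978, -0.269, 0.1506]
orientation: [-3.137, 0.004, 0.163]
contact_force: [0.4, -0.1, -1.7]
finger_gap: 0.0126
finger_force: 60.0
```

Emit:
hand_motion([
  [[-0.0233,0.1267,0,0],[-0.0233,0.1267,0,0],[0,0,0.0667,0],[0,0,0.0667,0],[0,0,0,0],[0,0,0,0]],
])

```text
clock: 21.58
tcp_pos: [0.4962, -0.3437, 0.1097]
orientation: [-3.135, 0.006, 0.164]
contact_force: [0.3, 0.2, -2.0]
finger_gap: 0.0125
finger_force: 60.0
```

```bash
python3 go.py 0.497 -0.3474 0.0595 0.165
```

```text
turn -0.001 then x 0.0001 y 0.0038 z 0.0502
```

Scaled: 0.02 m is 0.0667, 0.015 m is 0.05.

Emit:
hand_motion([
  [[0,0.01,0.05,0],[0,0,0.0667,0],[0,0,0.0333,0],[0,0,0,0],[0,0,0,0]],
])

```text
clock: 22.0
tcp_pos: [0.4987, -0.3476, 0.0689]
orientation: [-3.141, 0.001, 0.166]
contact_force: [0.7, -0.1, -1.1]
finger_gap: 0.0125
finger_force: 60.0
```

```bash
python3 go.py 0.497 -0.3474 0.0595 0.165
```

```text
turn 0.001 then x -0.0017 y -0.0005 z 0.0094
```

Units first: shifts go in shares of 0.3 m and turns go in shares of pi rad. So 0.005 m is 0.0167, 0.003 m is 0.01.

Emit:
hand_motion([
  [[-0.0033,0,0.0167,0],[0,0,0.01,0],[0,0,0,0],[0,0,0.0033,0],[0,0,0,0]],
])

```text
clock: 22.42
tcp_pos: [0.4979, -0.3486, 0.0604]
orientation: [3.141, -0.0, 0.166]
contact_force: [-0.1, 0.2, -0.9]
finger_gap: 0.0124
finger_force: 60.1
```

Emit:
hand_motion([
  [[0,0,0,0],[0,0,0,0],[0,0,-0.0667,0],[0,0,-0.1333,0],[0,0,-0.1333,0],[0,0,-0.1333,0],[0,-0.0667,-0.1,0.035],[0,-0.1,0,0.0382]],
], aperture=0.04)

```text
clock: 23.08
tcp_pos: [0.4953, -0.3025, 0.24]
orientation: [3.131, -0.014, -0.073]
contact_force: [1.4, 0.4, 1.3]
finger_gap: 0.0402
finger_force: 0.0
```

Emit:
hand_motion([
  [[0,-0.1,0,0.0382],[0,-0.1,0,0.0366],[0,-0.1,0,0],[0,-0.1,0,0],[0,-0.1,0,0],[0,0,0,0]],
])

```text
clock: 23.58
tcp_pos: [0.5281, -0.1486, 0.2311]
orientation: [-3.138, -0.002, -0.293]
contact_force: [-0.4, -0.4, -0.7]
finger_gap: 0.04
finger_force: 0.0
```

```bash
python3 look.py w5; python3 go.py 0.4025 -0.031 0.059 -0.30
```

```text
tcp [ 0.5281 -0.1486  0.2311] yaw -0.293
wrist
ribs
xy [ 0.594  -0.3294] z 0.072 size [15. 46.] yaw 0.164 px [485.  55.] n 1113
xy [ 0.5822 -0.2445] z 0.072 size [14. 46.] yaw 0.165 px [398.  96.] n 846
xy [ 0.4969 -0.3476] z 0.072 size [14. 46.] yaw 0.165 px [519. 151.] n 915
slides
toteFloor
xy [ 0.488  -0.3039] z 0.005 size [168. 302.] yaw 0.165 px [448. 171.] n 23510
top
ribs
xy [ 0.594 -0.331] z 0.073 size [15. 45.] yaw 0.246 px [375. 186.] n 46
xy [ 0.5829 -0.2462] z 0.073 size [14. 45.] yaw 0.156 px [353. 190.] n 45
xy [ 0.4977 -0.3493] z 0.072 size [14. 45.] yaw 0.162 px [381. 211.] n 51
xy [0.4107 0.048 ] z 0.073 size [15. 44.] yaw -0.282 px [275. 236.] n 51
slides
xy [0.6074 0.187 ] z 0.125 size [23. 24.] yaw -1.001 px [235. 183.] n 43
xy [0.4472 0.2719] z 0.125 size [16. 54.] yaw -0.174 px [212. 227.] n 74
toteFloor
xy [ 0.4527 -0.3112] z 0.006 size [169. 223.] yaw 0.165 px [367. 227.] n 1368
turn 0.003 then x -0.1550 y -0.0793 z 0.1718
```

Scaled: -0.031 m is -0.1033, -0.0158 m is -0.0527.

Emit:
hand_motion([
  [[-0.1033,-0.0527,0.0333,0],[-0.1033,-0.0527,0.0333,0],[-0.1033,-0.0527,0.0333,0],[-0.1033,-0.0527,0.0333,0],[-0.1033,-0.0527,0.0333,0],[0,0,0.0333,0],[0,0,0,0]],
])

```text
clock: 24.27
tcp_pos: [0.4002, -0.0323, 0.1685]
orientation: [3.141, 0.002, -0.299]
contact_force: [0.9, -0.2, 0.2]
finger_gap: 0.0405
finger_force: 0.0
```

```bash
python3 look.py w6|sed -n 1,6p; python3 go.py 0.4025 -0.031 0.059 -0.30
```

```text
tcp [ 0.4002 -0.0323  0.1685] yaw -0.299
wrist
ribs
xy [ 0.4023 -0.0308] z 0.074 size [14. 45.] yaw -0.300 px [315. 192.] n 963
xy [0.4102 0.0501] z 0.073 size [14. 46.] yaw -0.293 px [220. 210.] n 1118
slides
turn -0.001 then x -0.0007 y -0.0022 z 0.1115
```

View pics/w6.png

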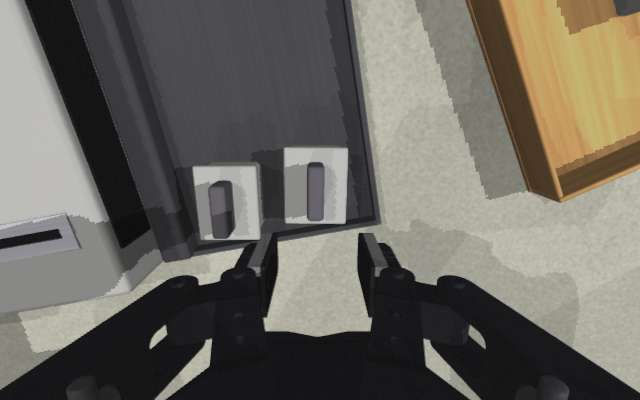

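The remaining two tubs are in place: ribs at (315,192), lined up with the fingers, and (220,210). I'll descend now.

Scaled: 0.03 m is 0.1, 0.02 m is 0.0667.

Emit:
hand_motion([
  [[0.0033,-0.0067,0.1,0],[0,0,0.1,0],[0,0,0.1,0],[0,0,0.0667,0],[0,0,0,0],[0,0,0,0]],
])

```text
clock: 24.87
tcp_pos: [0.4041, -0.0315, 0.0601]
orientation: [3.141, 0.001, -0.301]
contact_force: [1.1, 0.0, 1.0]
finger_gap: 0.0397
finger_force: 0.0
```

```bash
python3 go.py 0.4025 -0.031 0.059 -0.30
```

```text
turn -0.001 then x -0.0017 y -0.0001 z 0.0011
```

Emit:
hand_motion([
  [[0,0,0,0],[0,0,0,0],[0,0,0,0],[0,0,0,0]],
], aperture=0, clamp_n=60)

```text
clock: 25.2
tcp_pos: [0.4056, -0.0314, 0.0626]
orientation: [3.141, -0.006, -0.299]
contact_force: [1.1, -2.2, 5.2]
finger_gap: 0.0123
finger_force: 60.4
```

Emit:
hand_motion([
  [[0,0,-0.0667,0],[0,0,-0.1,0],[0,0,-0.1,0],[0,0,-0.05,-0.0318],[0,0,0,-0.0382],[0,0,0,-0.0382],[0,0,0,-0.0398],[0,0,0,0]],
])

```text
clock: 25.87
tcp_pos: [0.4033, -0.0303, 0.1553]
orientation: [-3.141, -0.0, 0.168]
contact_force: [0.1, 0.6, -2.0]
finger_gap: 0.0123
finger_force: 59.6
```

```bash
python3 go.py 0.483 -0.2626 0.155 0.165
```

```text
turn 0.003 then x 0.0405 y 0.2422 z 0.0003
```

Scaled: 0.0346 m is 0.1153, 0.006 m is 0.02.

Emit:
hand_motion([
  [[0.02,0.1153,0,0],[0.02,0.1153,0,0],[0.02,0.1153,0,0],[0.02,0.1153,0,0],[0.02,0.1153,0,0],[0.02,0.1153,0,0],[0.0167,0.1153,0,0],[0,0,0,0]],
])

```text
clock: 26.53
tcp_pos: [0.4848, -0.2683, 0.154]
orientation: [3.139, 0.001, 0.158]
contact_force: [0.8, 0.5, -1.0]
finger_gap: 0.0123
finger_force: 59.7
```

Emit:
hand_motion([
  [[0,0,0.0667,0],[0,0,0.0667,0],[0,0,0,0],[0,0,0,0]],
])

```text
clock: 26.87
tcp_pos: [0.4828, -0.2616, 0.1135]
orientation: [-3.138, 0.003, 0.164]
contact_force: [-0.1, 0.0, -0.5]
finger_gap: 0.0121
finger_force: 59.7
```

```bash
python3 go.py 0.483 -0.2626 0.0615 0.165
```

```text
turn -0.001 then x 0.0000 y 0.0011 z 0.0520
```

Scaled: 0.02 m is 0.0667, 0.015 m is 0.05.

Emit:
hand_motion([
  [[0,0.0033,0.05,0],[0,0,0.0667,0],[0,0,0.0333,0],[0,0,0.01,0],[0,0,0,0],[0,0,0,0]],
])

```text
clock: 27.37
tcp_pos: [0.4847, -0.2639, 0.0683]
orientation: [3.141, -0.001, 0.166]
contact_force: [-0.3, 0.1, -1.0]
finger_gap: 0.012
finger_force: 59.7
```

```bash
python3 go.py 0.483 -0.2626 0.0615 0.165
```

```text
turn 0.001 then x -0.0015 y -0.0015 z 0.0068
```

Scaled: 0.004 m is 0.0133, 0.003 m is 0.01.

Emit:
hand_motion([
  [[-0.0033,-0.0033,0.0133,0],[0,0,0.01,0],[0,0,0,0]],
])

```text
clock: 27.62
tcp_pos: [0.4836, -0.2635, 0.0616]
orientation: [3.14, -0.002, 0.166]
contact_force: [-0.8, -0.6, 2.2]
finger_gap: 0.0117
finger_force: 60.2
```

Emit:
hand_motion([
  [[0,0,0,0],[0,0,0,0],[0,0,-0.0667,0],[0,0,-0.1333,0],[0,0,-0.1333,0],[0,-0.0667,0,0.035],[0,-0.1,0,0.0382]],
], aperture=0.04)

```text
clock: 28.2
tcp_pos: [0.4798, -0.2157, 0.1642]
orientation: [3.137, -0.008, -0.073]
contact_force: [-0.2, 0.4, -0.6]
finger_gap: 0.0398
finger_force: 0.0
```

Emit:
hand_motion([
  [[0,-0.1,0,0.0382],[0,-0.1,0,0.0334],[0,0,0,0]],
])

```text
clock: 28.45
tcp_pos: [0.4858, -0.1492, 0.1604]
orientation: [-3.138, -0.0, -0.288]
contact_force: [-0.7, 0.5, -0.9]
finger_gap: 0.0398
finger_force: 0.0
```

```bash
python3 go.py 0.41 0.05 0.168 -0.29
```

```text
turn 0.002 then x -0.1296 y -0.1692 z -0.0076
```

Scaled: -0.028 m is -0.0933, -0.022 m is -0.0733.

Emit:
hand_motion([
  [[-0.07,-0.0933,0,0],[-0.07,-0.0933,0,0],[-0.07,-0.0933,0,0],[-0.0733,-0.0933,0,0],[-0.0733,-0.0933,0,0],[-0.0733,-0.0933,0,0],[0,0,0,0],[0,0,0,0]],
])

```text
clock: 29.12
tcp_pos: [0.4093, 0.045, 0.1603]
orientation: [3.141, -0.001, -0.285]
contact_force: [0.4, -0.6, -0.2]
finger_gap: 0.0399
finger_force: 0.0
```

```bash
python3 look.py w7; python3 go.py 0.4103 0.05 0.06 -0.29
```

```text
tcp [0.4093 0.045  0.1603] yaw -0.285
wrist
ribs
xy [0.4105 0.05  ] z 0.074 size [13. 45.] yaw -0.293 px [311. 197.] n 1004
slides
xy [0.4239 0.2698] z 0.113 size [ 3. 11.] yaw -0.311 px [  2. 284.] n 60
toteFloor
xy [ 0.4103 -0.2231] z 0.007 size [  4. 183.] yaw 0.169 px [595.  90.] n 1771
top
ribs
xy [ 0.593  -0.3311] z 0.073 size [14. 43.] yaw 0.168 px [375. 185.] n 47
xy [ 0.5835 -0.2462] z 0.071 size [13. 47.] yaw 0.176 px [352. 189.] n 50
xy [ 0.4968 -0.3497] z 0.072 size [14. 45.] yaw 0.130 px [381. 211.] n 50
xy [ 0.481  -0.2653] z 0.072 size [14. 44.] yaw 0.157 px [358. 216.] n 48
slides
xy [0.6087 0.1876] z 0.126 size [22. 26.] yaw -0.086 px [235. 183.] n 45
xy [0.4464 0.2718] z 0.126 size [15. 52.] yaw -0.109 px [212. 227.] n 70
toteFloor
xy [ 0.4383 -0.3135] z 0.006 size [168. 193.] yaw 0.158 px [370. 237.] n 888
turn 0.001 then x -0.0017 y -0.0064 z 0.1003
```

Scaled: 0.03 m is 0.1, 0.02 m is 0.0667.

Emit:
hand_motion([
  [[0,-0.01,0.1,0],[0,-0.0067,0.1,0],[0,0,0.0667,0],[0,0,0.05,0],[0,0,0,0],[0,0,0,0]],
])

```text
clock: 29.72
tcp_pos: [0.4109, 0.0476, 0.0644]
orientation: [3.141, 0.002, -0.291]
contact_force: [0.4, 0.4, 0.8]
finger_gap: 0.0397
finger_force: 0.0
```

```bash
python3 go.py 0.4105 0.05 0.06 -0.29
```

```text
turn -0.001 then x -0.0011 y -0.0021 z 0.0044
```

Scaled: 0.004 m is 0.0133, -0.002 m is -0.0067.

Emit:
hand_motion([
  [[-0.0033,-0.0067,0.0133,0],[0,0,0,0],[0,0,0,0]],
])

```text
clock: 29.97
tcp_pos: [0.4116, 0.0509, 0.0622]
orientation: [-3.141, -0.002, -0.289]
contact_force: [-0.6, -0.8, 0.1]
finger_gap: 0.0401
finger_force: 0.0
```

Emit:
hand_motion([
  [[0,0,0,0],[0,0,0,0],[0,0,0,0],[0,0,0,0]],
], aperture=0, clamp_n=60)

```text
clock: 30.3
tcp_pos: [0.4111, 0.0509, 0.0619]
orientation: [3.141, -0.001, -0.289]
contact_force: [-0.1, -1.6, 3.1]
finger_gap: 0.0122
finger_force: 60.3
```

Emit:
hand_motion([
  [[0,0,-0.0667,0],[0,0,-0.1,0],[0,0,-0.1,0],[0,0,-0.05,-0.0318],[0,0,0,-0.0382],[0,0,0,-0.0382],[0,0,0,-0.0382],[0,0,0,0]],
])

```text
clock: 30.97
tcp_pos: [0.4102, 0.0513, 0.1554]
orientation: [-3.141, 0.001, 0.173]
contact_force: [0.4, -0.1, -3.3]
finger_gap: 0.0119
finger_force: 59.6
```

```bash
python3 go.py 0.3985 -0.3638 0.155 0.165
```

```text
turn 0.008 then x -0.0797 y 0.4075 z 0.0004
```

Scaled: 0.037 m is 0.1233, -0.0073 m is -0.0243, 0.008 rad is 0.0025.

Emit:
hand_motion([
  [[-0.0243,0.1233,0,0.0025],[-0.0243,0.1233,0,0],[-0.0243,0.1233,0,0],[-0.0243,0.1233,0,0],[-0.0243,0.1233,0,0],[-0.0243,0.1233,0,0],[-0.024,0.1233,0,0],[-0.024,0.1233,0,0]],
])

```text
clock: 31.63
tcp_pos: [0.4008, -0.2519, 0.1554]
orientation: [-3.14, 0.0, 0.159]
contact_force: [2.2, 0.1, -2.4]
finger_gap: 0.012
finger_force: 59.8
```

Emit:
hand_motion([
  [[-0.024,0.1233,0,0],[-0.024,0.1233,0,0],[-0.024,0.1233,0,0],[0,0,0.0667,0],[0,0,0.0667,0],[0,0,0,0],[0,0,0,0]],
])

```text
clock: 32.22
tcp_pos: [0.3972, -0.3623, 0.1139]
orientation: [-3.137, 0.003, 0.161]
contact_force: [0.3, 0.1, -1.8]
finger_gap: 0.012
finger_force: 59.9
```

```bash
python3 go.py 0.3985 -0.3638 0.061 0.165
```

```text
turn -0.004 then x 0.0011 y 0.0017 z 0.0529
```

Scaled: 0.02 m is 0.0667, 0.015 m is 0.05.

Emit:
hand_motion([
  [[0.0033,0.0033,0.05,0],[0,0,0.0667,0],[0,0,0.0333,0],[0,0,0.01,0],[0,0,0,0],[0,0,0,0]],
])

```text
clock: 32.72
tcp_pos: [0.3999, -0.3646, 0.0693]
orientation: [3.14, -0.001, 0.163]
contact_force: [-0.3, -0.1, -2.1]
finger_gap: 0.0121
finger_force: 59.9
```

```bash
python3 go.py 0.3985 -0.3638 0.061 0.165
```

```text
turn -0.002 then x -0.0013 y -0.0010 z 0.0083
```

Scaled: 0.005 m is 0.0167, 0.003 m is 0.01.

Emit:
hand_motion([
  [[-0.0033,0,0.0167,0],[0,0,0.01,0],[0,0,0,0]],
])

```text
clock: 32.97
tcp_pos: [0.3989, -0.3652, 0.061]
orientation: [3.14, -0.001, 0.163]
contact_force: [-0.3, -0.3, 0.0]
finger_gap: 0.0121
finger_force: 60.1
```

Emit:
hand_motion([
  [[0,0,0,0],[0,0,0,0],[0,0,-0.0667,0],[0,0,-0.1333,0],[0,0,-0.1333,0],[0,0,-0.1333,0],[0,0,-0.1333,0],[0,0,-0.1,0]],
], aperture=0.05)

```text
clock: 33.63
tcp_pos: [0.3987, -0.3648, 0.2747]
orientation: [3.137, -0.003, 0.163]
contact_force: [0.1, -0.6, 0.4]
finger_gap: 0.0499
finger_force: 0.0
```

Emit:
hand_motion([
  [[0.0333,-0.1167,0,0.0318],[0.0333,-0.1167,0,0.0318],[0.0333,-0.1167,0,0.0255],[0.0333,-0.1167,0,0],[0.0333,-0.1167,0,0],[0,0,0,0]],
])

```text
clock: 34.13
tcp_pos: [0.4515, -0.1855, 0.2709]
orientation: [-3.138, -0.002, -0.11]
contact_force: [-0.2, 0.1, 0.1]
finger_gap: 0.0498
finger_force: 0.0
```

```bash
python3 look.py w8; python3 go.py 0.6082 0.188 0.18 -0.114
```

```text
tcp [ 0.4515 -0.1855  0.2709] yaw -0.110
wrist
ribs
xy [ 0.5922 -0.3295] z 0.072 size [14. 43.] yaw 0.176 px [445.  21.] n 784
xy [ 0.582  -0.2448] z 0.072 size [14. 46.] yaw 0.176 px [362.  40.] n 738
xy [ 0.4963 -0.3477] z 0.072 size [14. 46.] yaw 0.165 px [462. 114.] n 720
xy [ 0.48   -0.2636] z 0.072 size [15. 46.] yaw 0.160 px [385. 138.] n 588
xy [ 0.3985 -0.3644] z 0.072 size [14. 46.] yaw 0.154 px [475. 199.] n 604
slides
toteFloor
xy [ 0.4886 -0.3029] z 0.005 size [170. 302.] yaw 0.166 px [394. 129.] n 15505
top
ribs
xy [ 0.5941 -0.331 ] z 0.071 size [14. 43.] yaw 0.178 px [375. 185.] n 47
xy [ 0.5897 -0.2454] z 0.071 size [15. 34.] yaw 0.199 px [352. 187.] n 34
xy [ 0.4971 -0.3489] z 0.071 size [14. 43.] yaw 0.107 px [381. 211.] n 49
xy [ 0.3997 -0.3664] z 0.072 size [14. 44.] yaw 0.185 px [386. 237.] n 48
slides
xy [0.6081 0.1876] z 0.127 size [23. 24.] yaw -1.223 px [235. 183.] n 43
xy [0.4474 0.2726] z 0.127 size [16. 54.] yaw -0.140 px [212. 227.] n 70
toteFloor
xy [ 0.4242 -0.2882] z 0.006 size [113. 175.] yaw 0.154 px [367. 237.] n 634
turn -0.000 then x 0.1141 y -0.3934 z 0.0906
```

View pics/w8.png

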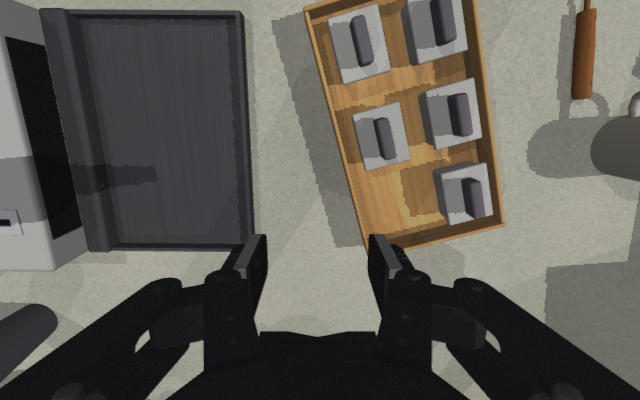

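The tray is empty and all five tubs are standing in the tote, at about (358,43), (438,25), (381,137), (455,114) and (466,192). The knob is next.

Scaled: -0.0358 m is -0.1193, 0.0104 m is 0.0347.

Emit:
hand_motion([
  [[0.0347,-0.1193,0,0],[0.0347,-0.1193,0,0],[0.0347,-0.1193,0,0],[0.0347,-0.1193,0,0],[0.0347,-0.1193,0,0],[0.0347,-0.1193,0,0],[0.0347,-0.1193,0,0],[0.0347,-0.1193,0,0]],
])

```text
clock: 34.9
tcp_pos: [0.5667, 0.0837, 0.2702]
orientation: [3.141, -0.0, -0.12]
contact_force: [1.4, -1.1, -0.1]
finger_gap: 0.05
finger_force: 0.0
```

Emit:
hand_motion([
  [[0.0347,-0.1193,0,0],[0.0347,-0.1193,0,0],[0.0347,-0.1193,0,0],[0,0,0.1,0],[0,0,0.1,0],[0,0,0.0667,0],[0,0,0,0],[0,0,0,0]],
])

```text
clock: 35.57
tcp_pos: [0.6091, 0.1852, 0.1884]
orientation: [3.14, 0.004, -0.119]
contact_force: [0.8, -0.2, -1.0]
finger_gap: 0.0501
finger_force: 0.0
```

```bash
python3 go.py 0.6082 0.188 0.1 -0.114
```

```text
turn -0.005 then x -0.0012 y -0.0027 z 0.0884
```

Scaled: 0.03 m is 0.1, 0.02 m is 0.0667, -0.005 rad is -0.0016.

Emit:
hand_motion([
  [[-0.0033,-0.0067,0.1,-0.0016],[0,0,0.1,0],[0,0,0.0667,0],[0,0,0.02,0],[0,0,0,0],[0,0,0,0]],
])

```text
clock: 36.07
tcp_pos: [0.6102, 0.1886, 0.1068]
orientation: [-3.14, -0.004, -0.113]
contact_force: [0.9, -0.4, 0.4]
finger_gap: 0.0501
finger_force: 0.0
```

Emit:
hand_motion([
  [[0,0,0,0],[0,0,0,0],[0,0,0,0],[0,0,0,0]],
], aperture=0, clamp_n=60)

```text
clock: 36.4
tcp_pos: [0.6102, 0.1891, 0.1074]
orientation: [-3.14, -0.005, -0.112]
contact_force: [0.6, -1.2, 5.4]
finger_gap: 0.024
finger_force: 58.8
```

Scaled: -0.01 m is -0.0333, -0.008 m is -0.0267.

Emit:
hand_motion([
  [[0,-0.0267,0,0],[0,-0.0333,0,0],[0,-0.0333,0,0],[0,-0.0333,0,0],[0,-0.0333,0,0],[0,-0.0267,0,0],[0,-0.02,0,0],[0,0,0,0]],
])

```text
clock: 37.07
tcp_pos: [0.6175, 0.2515, 0.1075]
orientation: [-3.14, -0.006, -0.112]
contact_force: [0.9, 0.1, 6.1]
finger_gap: 0.0239
finger_force: 59.1
```

Emit:
hand_motion([
  [[0,-0.01,0,0],[0,-0.01,0,0],[0,0,0,0]],
])

```text
clock: 37.32
tcp_pos: [0.6179, 0.2541, 0.1074]
orientation: [3.138, -0.005, -0.113]
contact_force: [-0.5, -7.0, 6.9]
finger_gap: 0.0242
finger_force: 59.3
```

Scaled: -0.003 m is -0.01, -0.002 m is -0.0067.

Emit:
hand_motion([
  [[0,-0.01,0,0],[0,-0.0067,0,0],[0,0,0,0]],
])

```text
clock: 37.57
tcp_pos: [0.6179, 0.2544, 0.1074]
orientation: [3.129, -0.003, -0.115]
contact_force: [-2.8, -17.2, 10.0]
finger_gap: 0.024
finger_force: 59.8
```

Emit:
hand_motion([
  [[0,0.01,0,0],[0,0,0,0],[0,0,-0.1,0],[0,0,-0.1333,0],[0,0,-0.1,0],[0,0,-0.0667,0]],
], aperture=0.05)

```text
clock: 38.07
tcp_pos: [0.6173, 0.2597, 0.229]
orientation: [-3.138, -0.006, -0.111]
contact_force: [0.3, 1.1, -0.3]
finger_gap: 0.05
finger_force: 0.0
```

```bash
python3 - <<'E'
from h import *
s,p,d=grab('wrist'); show(blobs(cloud('wrist',d,s),(.35,.7,.13,.32),(.112,.14),40))
s,p,d=grab('top'); show(blobs(cloud('top',d,s),(.35,.7,.13,.32),(.112,.14),10))
E
python3 go.py 0.4468 0.2743 0.2 -0.114
```

```text
xy [0.6162 0.2548] z 0.126 size [25. 25.] yaw -1.343 px [325. 193.] n 778
xy [0.4745 0.2717] z 0.116 size [ 4. 13.] yaw 1.563 px [322. 333.] n 84
xy [0.6154 0.2515] z 0.127 size [23. 23.] yaw 0.758 px [218. 181.] n 45
turn 0.003 then x -0.1721 y 0.0053 z 0.0309
```

Scaled: -0.0344 m is -0.1147, 0.03 m is 0.1.

Emit:
hand_motion([
  [[-0.1147,0.0033,0,0],[-0.1147,0.0033,0,0],[-0.1147,0.0033,0,0],[-0.1147,0.0033,0,0],[-0.1147,0.0033,0,0],[0,0,0.1,0],[0,0,0,0],[0,0,0,0]],
])

```text
clock: 38.83
tcp_pos: [0.4432, 0.2724, 0.1915]
orientation: [3.139, 0.005, -0.111]
contact_force: [0.1, 0.4, 0.3]
finger_gap: 0.0499
finger_force: 0.0
```

```bash
python3 go.py 0.4468 0.2743 0.102 -0.114
```

```text
turn 0.003 then x 0.0033 y -0.0023 z 0.0895
```

Scaled: 0.03 m is 0.1, 0.02 m is 0.0667.

Emit:
hand_motion([
  [[0.0067,-0.0067,0.1,0],[0,0,0.1,0],[0,0,0.0667,0],[0,0,0.02,0],[0,0,0,0],[0,0,0,0]],
])

```text
clock: 39.33
tcp_pos: [0.4484, 0.2747, 0.1091]
orientation: [-3.141, -0.001, -0.113]
contact_force: [-0.7, -0.8, -0.2]
finger_gap: 0.0502
finger_force: 0.0
```

Emit:
hand_motion([
  [[0,0,0,0],[0,0,0,0],[0,0,0,0],[0,0,0,0]],
], aperture=0, clamp_n=60)

```text
clock: 39.67
tcp_pos: [0.4482, 0.2739, 0.1102]
orientation: [3.141, -0.003, -0.113]
contact_force: [-1.2, -2.3, 6.3]
finger_gap: 0.0124
finger_force: 60.2
```

Pull it back 90 mm along tool +y.

Scaled: 0.012 m is 0.04, 0.01 m is 0.0333.

Emit:
hand_motion([
  [[0,0.0267,0,0],[0,0.04,0,0],[0,0.04,0,0],[0,0.04,0,0],[0,0.04,0,0],[0,0.04,0,0],[0,0.0333,0,0],[0,0.02,0,0]],
])

```text
clock: 40.33
tcp_pos: [0.4385, 0.1909, 0.1102]
orientation: [-3.138, -0.003, -0.113]
contact_force: [-0.8, 2.9, 6.7]
finger_gap: 0.0122
finger_force: 60.4
```

Emit:
hand_motion([
  [[0,0.01,0,0],[0,0.0067,0,0],[0,0,0,0]],
])

```text
clock: 40.58
tcp_pos: [0.4379, 0.1859, 0.1102]
orientation: [-3.139, -0.003, -0.113]
contact_force: [-0.7, 1.0, 7.4]
finger_gap: 0.0126
finger_force: 60.5
```

Scaled: 0.003 m is 0.01, 0.002 m is 0.0067.

Emit:
hand_motion([
  [[0,0.01,0,0],[0,0.0067,0,0],[0,0,0,0]],
])

```text
clock: 40.83
tcp_pos: [0.4377, 0.1842, 0.1102]
orientation: [-3.132, -0.003, -0.112]
contact_force: [-0.4, 10.9, 5.1]
finger_gap: 0.0123
finger_force: 60.2
```

Emit:
hand_motion([
  [[0,0.0067,0,0],[0,0.0067,0,0],[0,0,0,0]],
])

```text
clock: 41.08
tcp_pos: [0.4376, 0.184, 0.1102]
orientation: [-3.123, -0.004, -0.111]
contact_force: [2.5, 20.7, 1.2]
finger_gap: 0.0122
finger_force: 59.9
```

Scaled: -0.04 m is -0.1333, -0.03 m is -0.1.

Emit:
hand_motion([
  [[0,-0.01,0,0],[0,0,0,0],[0,0,-0.1,0],[0,0,-0.1333,0],[0,0,-0.1333,0],[0,0,-0.1333,0],[0,0,-0.1333,0],[0,0,0,0]],
], aperture=0.05)

```text
clock: 41.75
tcp_pos: [0.439, 0.1797, 0.3075]
orientation: [-3.137, -0.015, -0.113]
contact_force: [1.1, 0.7, 0.7]
finger_gap: 0.05
finger_force: 0.0
```

Emit:
hand_motion([
  [[0,0.1167,0,0],[0,0.1167,0,0],[0,0.1167,0,0],[0,0.1167,0,0],[0,0,0,0]],
])

```text
clock: 42.17
tcp_pos: [0.4197, 0.0352, 0.2975]
orientation: [3.137, 0.001, -0.121]
contact_force: [-0.2, -0.1, 0.3]
finger_gap: 0.0499
finger_force: 0.0
```

```bash
python3 look.py w9
```

```text
tcp [0.4197 0.0352 0.2975] yaw -0.121
wrist
ribs
xy [ 0.5632 -0.2451] z 0.070 size [10. 17.] yaw 1.191 px [559.   4.] n 192
xy [ 0.4955 -0.3413] z 0.063 size [ 5. 45.] yaw 0.164 px [637.  60.] n 217
xy [ 0.4799 -0.2628] z 0.071 size [15. 46.] yaw 0.168 px [568.  84.] n 803
xy [ 0.3981 -0.3576] z 0.062 size [ 4. 44.] yaw 0.141 px [638. 144.] n 126
slides
xy [0.6068 0.2528] z 0.124 size [ 9. 24.] yaw -1.524 px [58.  5.] n 370
xy [0.4362 0.1844] z 0.126 size [14. 56.] yaw -0.109 px [176. 176.] n 962
toteFloor
xy [ 0.4575 -0.2153] z 0.007 size [  3. 276.] yaw 0.165 px [495.  99.] n 835
xy [ 0.4596 -0.3176] z 0.005 size [153. 241.] yaw 0.166 px [566. 101.] n 9954
top
ribs
xy [ 0.5942 -0.331 ] z 0.073 size [14. 44.] yaw 0.120 px [375. 185.] n 45
xy [ 0.5836 -0.2463] z 0.072 size [14. 46.] yaw 0.141 px [352. 189.] n 49
xy [ 0.4972 -0.3502] z 0.070 size [15. 45.] yaw 0.186 px [381. 211.] n 49
xy [ 0.4807 -0.265 ] z 0.072 size [13. 45.] yaw 0.143 px [358. 216.] n 49
xy [ 0.3996 -0.3661] z 0.073 size [15. 44.] yaw 0.190 px [386. 237.] n 50
slides
xy [0.6159 0.252 ] z 0.126 size [23. 24.] yaw 0.763 px [218. 181.] n 45
toteFloor
xy [ 0.5336 -0.2974] z 0.006 size [168. 212.] yaw 0.167 px [367. 206.] n 553
xy [ 0.4104 -0.3056] z 0.006 size [140. 144.] yaw -1.411 px [365. 240.] n 591
```

View pics/w9.png

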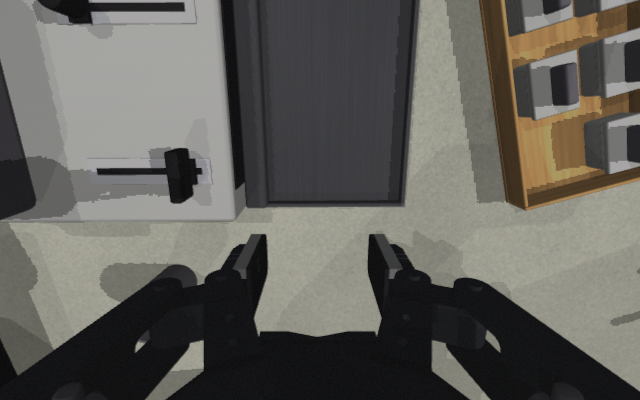

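The bar is at its tray end (178,175), the knob is at the head end, the tubs stand in the tote and the arm is clear. I'm handing the job in.

```bash
python3 -c "
from cell import env
print(env.job_done())"
```

```text
the job is handed in; nothing more can be done
None
```

I completed every step in order and handed the job in at about 42 s; the hand-in returned no verdict. By my last measurements all five tubs stand in the tote, the size slide is at large, the lock slide is back at unlocked, and the arm is clear of everything.

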